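Secure a reagent bottle under a ratcheted hold-down arm

ROBOT

A 6-joint arm with a two-finger parallel gripper is mounted at the origin on a cart in front of the work surface, level with it; the furniture and walls round the work are solid. World frame = base frame: x ahead of the robot, y to its left, z up, the work surface at z = 0. Lengths are in mm, angles in rad, forces in N, time in s.
With the tool pointing down it reaches from about 300 to 775 mm from the base axis. Payload 14.6 kg.
Tool frame: the origin (TCP) lies midway between the tips of the shut fingers; the grasp point (between the pads) lies behind it (manip.grip_depth is the z of the grasp point in the tool frame, in mm); z points along the fingers, y is the line along which they close (so a half turn about z gives the same grasp; the last joint's range is limited). The gripper opens to 94 mm and grips with 3 to 60 N. Pads are 16 mm wide; open, the fingers measure 119 mm over their backs; the gripper's body (75 mm by 177 mm) begins 78 mm behind the grasp point.
Start: joints at [-1.249, 0.3, 1.521, -0, 1.321, -0.067], TCP at [208.485, -508.943, 205.446] pointing down, gripper open.
Joint ranges: [-3.03, 3.03], [-0.79, 2.21], [0.23, 2.52], [-1.04, 4.18], [0, 3.07], [-2.55, 2.55]. Speed limits (rad/s): [2.22, 2.22, 2.57, 3.14, 3.14, 3.14].

INTERFACE

Orientations are given as [roll, pitch, yaw] about the fixed x, y, z axes, in that order (R = Rz(yaw) Ry(pitch) Rx(roll)).
In Python, from cell import manip gives the robot as it stands.
- The arm moves only by the shell command python3 -m creep 'ROWS' [OPENING] [FORCE]. ROWS is a JSON list of rows, 1 to 5 of them, each written [[dx, dy, dz], [rx, ry, rz]]: dx, dy, dz in mm, then a rotation vector rx, ry, rz in rad; each row is the pose to reach, as a shift and turn from the pose commanded when the command began, along the tool's axes at that moment; what a row does not reach only later rows make up. A row lasts 1/10 s, in which the tool goes at most 50 mm and 0.15 rad, less where a joint would pass 70% of its speed; a pose out of reach is approached as far as the arm can. OPENING is the finger opening in mm, set as the command begins (- or left out keeps the last). The fingers move at their own pace and stop on an object; FORCE is the grip in N (left out, the last holds). Time passes only in rows, so rows that do not move let the fingers close. It prints the time, the measured TCP pose, the force, the opening and the grip force at its end. Input that does not fit is refused with a message, and nothing moves.
- manip.read_state(): the state, without advancing time (a new reading comes with each control period).
- manip.camera(name): name is "side" or "top" or "wrist"; returns (picture, depth): 480x640x3 uint8, red, green, blue; 480x640 float32, mm along the optical axis (not along the pixel's ray), 0 where there is no reading.
- manip.camera_info(name): a dict with "K" (3x3 intrinsics, pixels), "dist" ([k1, k2, p1, p2, k3] as OpenCV has them; the pictures are not rectified), "rvec" (rotation vector, rad) and "tvec" (3), from world to camera coordinates, as OpenCV has them; the wrist camera has in their place "mount" (4x4, takes a point from camera to tool coordinates, whose origin is the TCP and whose axes are the flange's). Camera axes: x right, y down, z forward; pixel columns grow to the right and rows downward; lengths in mm; the calibration is good to about 2 mm. A picture is of the moment at which its call begins: read the wrist's pose just before it. camera_info takes no time and is no camera call.
- manip.sign_off(): hands the job in; it is judged then, once.
The state is a dict: "clock": time; "joints": joint angles; "qd": joint speeds; "effort": joint torques, N m; "eef_pos": TCP position; "eef_rot": TCP orientation; "wrist_force": force on the tool from outside, world axes, zero at the start; "moment": the same for the moment, N m; "finger_gap": finger opening in mm; "finger_force": force on a finger pad.
Only numpy, scipy, OpenCV 4.12 (cv2) and the standard library are available. Lean on these libraries where they do the work, as an engineer would, in place of code of your own. Each camera call takes 0.05 s, during which the arm holds its last target. There are 200 camera calls.

TASK

Lift the weighted arm of the hold-down stand, click by click, to its highest notch and let the pawl hold it there. Then stand the brown reagent bottle (the slim one with the black cap) upright in the middle of the dark round mark under the raised arm, and press the pawl's thumb plate so that the arm sinks until its pad rests on the bottle's cap; then let the pawl spring back. Keep the bottle upright and leave the other things where they are.

Things in the scene. Friction and masses are not known exactly. Their poses are not given: they have to be found in the camera images.
- bottle: Brown glass reagent bottle with black screw cap, 54 mm in diameter, 131 mm high (cap 35 mm in diameter, top 22 mm), straight body between 10 and 90 mm above the underside, 0.17 to 0.33 kg. Origin: centre of the underside; z up. Stands to the left or to the right of the stand (it may have changed places with the sample jar).
- sample_jar: Bystander: clear jar with a wide screw lid, 62 mm in diameter, 120 mm high; origin centre of underside.
- large_bottle: Bystander: pale reagent bottle, 60 mm in diameter, 141 mm high; origin centre of underside.
- tip_box: Bystander: pipette tip box with clear lid, 88 x 118 x 80 mm; origin centre of underside.
- timer: Bystander: bench timer, 38 x 62 x 58 mm; origin centre of underside.
- kit_carton: Bystander: flat carton, 96 x 165 x 58 mm; origin centre of underside.
- stand: Hold-down stand, fixed (place and yaw vary, yaw within 0.3). Base plate 190 (x) x 130 (y) x 10 mm; origin centre of underside, x away from the robot, y left. Column 151 mm high at the far end; in it slides a toothed upright rail, axis at x = +60 mm, y = 0. The rail's arm reaches 90 mm towards -x and ends in a round pad. The sprung pawl is on the rail's +y side.
- bottle_place (a point): Centre of the dark round mark (68 mm in diameter) on the top of the base plate, 90 mm in front (-x) of the rail's axis, straight under the pad. Axes as the stand's.
- pad (a point): Centre of the underside of the arm's rubber pad, 44 mm in diameter; 97 mm above the base plate's top at joint hold_arm = 0, 181 mm at the highest notch. The arm above it is 26 mm wide and its upper side lies 24 mm above this point.
- lift_grip (a point): Point on the black upright lifting grip on top of the rail, on the rail's axis: grip 50 (x) x 20 (y) x 44 mm high, this point 24 mm above its foot, 196 mm above the worktop at joint hold_arm = 0. Pinch it from above across y (20 mm) and lift straight up. Axes as the stand's.
- thumb_plate (a point): Centre of the top of the pawl's thumb plate, 30 x 32 mm, 97 mm above the worktop, 90 mm to the +y side of the rail's axis. Press it straight down to lift the pawl's nose out of the teeth: it moves about 20 mm down until the pawl is free (0.33 rad) and 30 mm to its stop (0.5 rad), against a spring (2 to 5 N).
- hold_arm (a joint): Height of rail and arm, m, up. Notches every 0.014 from 0 to 0.084 (highest); end stop 0.096. Lifted (12 N at 0.1 m/s) it clicks past the pawl within 6 mm above each notch; let go, it drops to the notch below. Starts in a low notch (under 0.03). With the pawl lifted the arm (0.5 kg) sinks by its weight, damped, 0.08 m/s. At 0.034 the pad rests on the cap of the bottle on the base plate.
- pawl (a joint): Pawl angle, rad: 0 engaged (spring returns it there; up to 0.2 with its nose on a tooth's ramp), above 0.33 free of the teeth, 0.5 at its stop.

How it is judged (in metres and radians):
On the way, in this order (a step that is already met when the one before it is completed fails the run):
1. the arm hangs in its highest notch, held by the pawl, let go by the robot (value of joint hold_arm between 0.0805 and 0.0865 m and value of joint pawl below 0.2 rad and contact force between each of the fingers, the arm and stand below 0.3 N), for 0.2 s.
2. the bottle stands upright on the mark (within 12 mm), let go, under the arm still in its highest notch (horizontal distance between bottle and bottle_place below 0.012 m and z of bottle in the frame of bottle_place between -0.004 and 0.004 m and angle between bottle's own z axis and vertical below 0.06 rad and value of joint hold_arm above 0.0805 m and contact force between the fingers and bottle below 0.3 N), for 0.2 s.
At the end, for the whole second after the job is handed in: The bottle stands still and upright (within 0.06 rad) on the base plate, its axis within 12 mm of the middle of the mark; the arm has come down on its cap (joint hold_arm between 0.030 and 0.0375) and the pawl has sprung back (below 0.25 rad) (horizontal distance between bottle and bottle_place below 0.012 m and z of bottle in the frame of bottle_place between -0.004 and 0.004 m and angle between bottle's own z axis and vertical below 0.06 rad and value of joint hold_arm between 0.03 and 0.0375 m and value of joint pawl below 0.25 rad and linear speed of bottle below 0.02 m/s); the robot touches nothing.
It fails at once if the bottle is tipped by more than 0.4 rad (angle between bottle's own z axis and vertical above 0.4 rad).
It fails at once if a bystander (sample jar, large bottle, tip box, timer or carton) is pushed more than 20 mm away (distance of any of sample_jar, large_bottle, tip_box, timer, kit_carton from where it was at the start of the episode above 0.02 m).
It also fails if it takes over 72 s, if anything falls off the work surface, if the arm or the gripper's body presses on something with over 40 N, if the wrist force passes 120 N, or if a joint passes its speed limit or range.

## Working session

There is one attempt and no reset: what is moved stays moved. The work goes in short steps, Python scripts to look and compute and a shell command to move; the robot and the scene stay as the last step left them, time stands still between calls to the robot, and variables do not carry over. Pictures are saved under pics/ and viewed, at most 10 in all, crops included, and the job is handed in when it is done.

```bash
ls; mkdir -p pics
cat > h.py <<'E'
import numpy as np, cv2
from cell import manip
from scipy.spatial.transform import Rotation as R
def pose():
    s=manip.read_state(); T=np.eye(4); T[:3,:3]=R.from_euler('xyz',s['eef_rot']).as_matrix(); T[:3,3]=s['eef_pos']; return T
def shot(n,png=None):
    T=pose(); im,d=manip.camera(n); i=manip.camera_info(n)
    if n=='wrist': W=T@np.array(i['mount'])
    else:
        E=np.eye(4);E[:3,:3]=cv2.Rodrigues(np.array(i['rvec'],float))[0];E[:3,3]=np.ravel(i['tvec']);W=np.linalg.inv(E)
    if png: cv2.imwrite('pics/'+png,im[:,:,::-1])
    v,u=np.mgrid[0:480,0:640]
    uv=cv2.undistortPoints(np.stack([u.ravel(),v.ravel()],1).astype(np.float64)[:,None],np.array(i['K'],float),np.array(i['dist'],float))[:,0]
    P=np.c_[uv,np.ones(len(uv))]*d.reshape(-1,1)
    P=(P@W[:3,:3].T+W[:3,3]).reshape(480,640,3); P[d<=0]=np.nan
    return im,d,P,W
def tool(p):  # world point -> tool shift
    T=pose(); return np.round(T[:3,:3].T@(np.array(p)-T[:3,3]),1)
E
python3 - <<'E'
from h import *
for n in('top','side'):
    im,d,P,W=shot(n,n+'0.png'); print(n,W[:3,3],W[:3,2]); np.save(n+'P.npy',P)
print(manip.read_state(),manip.grip_depth, pose()); print(manip.camera_info('wrist'))
E
```

```text
pics
top [ 387.65278746  -64.64046101 1224.42430647] [ 0.1968664   0.02451279 -0.98012384]
side [ 365.94606332 1357.36535615 1108.37463785] [ 0.12660667 -0.81586871 -0.56420652]
{'clock': 0.1, 'joints': array([-1.24861599e+00,  3.00376783e-01,  1.52151758e+00,  4.86668341e-06,
        1.32073502e+00, -6.65663040e-02]), 'qd': array([ 0.00017976, -0.00113658,  0.0001111 , -0.00111046, -0.00143728,
        0.00044817]), 'effort': array([ 1.65874961e-03, -5.32638216e+01, -3.53283799e+01,  7.09431642e-02,
        2.33953045e-02, -3.91968604e-05]), 'eef_pos': array([ 208.40397126, -508.72301777,  204.96494009]), 'eef_rot': array([-3.14055854e+00, -7.36634252e-05,  3.88745395e-01]), 'wrist_force': array([ 0.14840638, -0.46240467,  0.55660419]), 'moment': array([0.03888108, 0.01252717, 0.0050295 ]), 'finger_force': 0.0, 'finger_gap': 93.93773301313963} -18.8 [[ 9.25385316e-01  3.79027589e-01 -3.23790260e-04  2.08403971e+02]
 [ 3.79027720e-01 -9.25384794e-01  9.84872922e-04 -5.08723018e+02]
 [ 7.36634251e-05 -1.03411242e-03 -9.99999463e-01  2.04964940e+02]
 [ 0.00000000e+00  0.00000000e+00  0.00000000e+00  1.00000000e+00]]
{'K': array([[373.88961259,   0.        , 322.8224466 ],
       [  0.        , 373.88961259, 240.15020395],
       [  0.        ,   0.        ,   1.        ]]), 'dist': array([-0.06124822,  0.        ,  0.        ,  0.        ,  0.        ]), 'mount': array([[ 1.33952435e-06, -9.58428980e-01, -2.85331194e-01,
         8.44659971e+01],
       [ 9.99999988e-01,  4.56673470e-05, -1.48702229e-04,
         3.73846419e-01],
       [ 1.55550844e-04, -2.85331191e-01,  9.58428968e-01,
        -1.79970517e+02],
       [ 0.00000000e+00,  0.00000000e+00,  0.00000000e+00,
         1.00000000e+00]])}
```

View pics/top0.png

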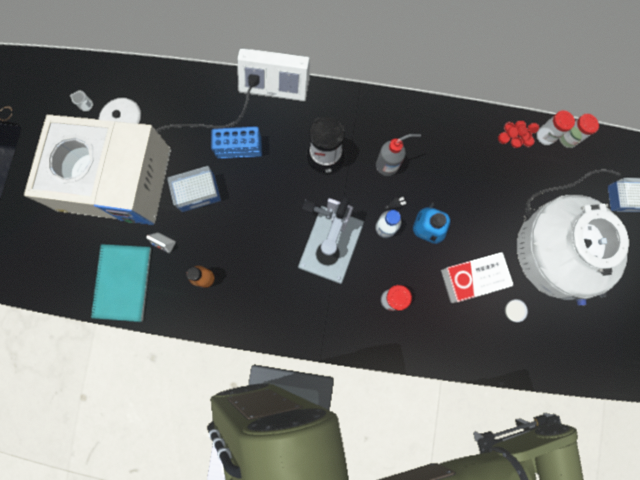

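View pics/side0.png

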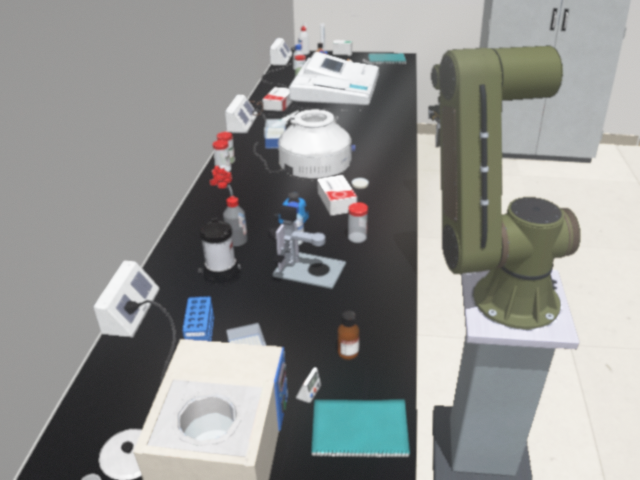

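The top view shows the stand plate near (331,245), its mark at (328,253), the thumb plate at (310,206), the bottle at (200,276), and the red-lid jar at (398,297). In the side view, the bottle is at (348,335) and the stand at (308,265).

Run:
```python
from h import *
t=np.load('topP.npy');s=np.load('sideP.npy')
for (v,u) in [(253,328),(206,310),(208,333),(276,202),(272,193),(297,398),(260,100),(330,340)]: print('top',u,v,t[v,u].round(1))
for (v,u) in [(269,319),(335,348),(318,349),(213,290),(238,318)]: print('side',u,v,s[v,u].round(1))
for nm,P,b in(('top',t,(180,300,290,375)),('side',s,(240,290,265,350))):
    Q=P[b[0]:b[1],b[2]:b[3]].reshape(-1,3);q=Q[(Q[:,2]>6)&(Q[:,2]<15)]
    print(nm,'plate',len(q),q[:,2].mean(),cv2.minAreaRect(q[:,:2].astype(np.float32)))
for nm,P,c in(('top',t,(270,200)),('side',s,(335,348))):
    Q=P[c[0]-35:c[0]+35,c[1]-25:c[1]+25].reshape(-1,3)
    for lo,hi in((20,90),(100,128),(125,140)):
        q=Q[(Q[:,2]>lo)&(Q[:,2]<hi)];print(nm,lo,len(q),q.min(0).round(1),q.max(0).round(1),np.median(q,0).round(1)) if len(q) else 0
for nm,P,b in(('top',t,(190,270,295,375)),('side',s,(195,270,265,350))):
    Q=P[b[0]:b[1],b[2]:b[3]].reshape(-1,3)
    for lo,hi in((85,103),(110,165),(165,180),(195,260)):
        q=Q[(Q[:,2]>lo)&(Q[:,2]<hi)];print(nm,'stand',lo,len(q),q.min(0).round(1),q.max(0).round(1),np.median(q,0).round(1)) if len(q) else 0
```

```text
top 328 253 [562.6 -70.6 130.3]
top 310 206 [686.1  -4.6  97.1]
top 333 208 [690.1 -66.1  96.9]
top 202 276 [457.8 245.1  93.8]
top 193 272 [461.7 259.3 132.2]
top 398 297 [ 479.9 -262.1  120.2]
top 100 260 [459.7 570.8  14.8]
top 340 330 [ 376.1 -135.6    3.3]
side 319 269 [579.  -62.4  15. ]
side 348 335 [458.8 283.8  83.2]
side 349 318 [458.1 269.9 126.8]
side 290 213 [661.4 -75.3 200.4]
side 318 238 [579.5 -60.5 129.4]
top plate 2199 10.176295628396518 ((630.9500732421875, -78.7645263671875), (341.6020812988281, 228.7257537841797), 5.152766227722168)
side plate 1282 9.906470991026204 ((632.210205078125, -93.44490814208984), (257.2474670410156, 239.78501892089844), 1.0545777082443237)
top 20 226 [431.1 232.7  20.1] [486.6 281.2  90. ] [453.6 241.5  78.5]
top 100 44 [442.2 243.6 104.2] [475.5 275.7 128. ] [455.9 248.1 119.5]
top 125 139 [443.2 243.8 125.3] [475.  275.8 137.4] [459.4 259.5 130.7]
side 20 500 [434.1 249.2  20.4] [488.3 295.1  89.9] [460.2 283.7  60.7]
side 100 125 [445.4 252.2 100. ] [478.6 284.  127.9] [461.8 276.1 116.7]
side 125 117 [445.8 246.4 125.2] [478.6 283.7 135.6] [461.7 266.1 129.7]
top stand 85 260 [ 647.6 -109.7   85.2] [704.3  18.9 102.6] [682.2 -14.9  95. ]
top stand 110 600 [ 559.6 -113.4  110.3] [699.4 -47.5 156.1] [619.9 -74.2 130.1]
top stand 165 54 [ 654.6 -105.4  165.6] [685.6 -69.2 176.1] [668.3 -96.3 172.2]
top stand 195 174 [643.4 -99.5 195.5] [692.7 -74.1 218.8] [666.2 -86.7 214.2]
side stand 85 333 [ 505.6 -362.1   85.2] [720.8  22.7 102.8] [682.6 -60.6  94.2]
side stand 110 693 [ 505.9 -269.6  110.2] [703.1 -40.1 164.9] [654.4 -71.4 128.9]
side stand 165 66 [645.2 -87.4 165.2] [693.9 -62.4 179.8] [670.4 -75.  173.6]
side stand 195 145 [644.5 -96.1 195. ] [694.5 -66.1 221.9] [667.8 -78.9 208.8]
```

```bash
python3 -m creep '[[[80,-40,-100],[0,0,0]],[[80,-40,-150],[0,0,0]],[[120,-70,-175],[0,0,0]],[[160,-90,-175],[0,0,0]],[[200,-110,-175],[0,0,0]]]'
python3 -m creep '[[[50,-26,0],[0,0,0]],[[100,-52,0],[0,0,0]],[[140,-74,0],[0,0,0]],[[180,-96,0],[0,0,0]],[[220,-118,0],[0,0,0]]]'
python3 -m creep '[[[30,-16,0],[0,0,0]],[[66,-34,0],[0,0,0]],[[66,-34,0],[0,0,0]],[[66,-34,0],[0,0,0]]]'
python3 - <<'E'
from h import *
im,d,P,W=shot('wrist','w1.png'); np.save('w1.npy',P); print(pose()[:3].round(3))
t=np.load('topP.npy')
for nm,P in(('top',t),('wrist',P)):
    Q=P.reshape(-1,3); Q=Q[(abs(Q[:,0]-620)<150)&(abs(Q[:,1]+80)<130)]
    q=Q[(Q[:,2]>6.5)&(Q[:,2]<13)];m=np.median(q,0);q=q[np.linalg.norm(q[:,:2]-m[:2],axis=1)<125]
    print(nm,len(q),cv2.minAreaRect(q[:,:2].astype(np.float32)))
    for lo,hi in((125,138),(92,101),(205,240)):
        q=Q[(Q[:,2]>lo)&(Q[:,2]<hi)]; print(lo,len(q),np.median(q,0),cv2.minAreaRect(q[:,:2].astype(np.float32)))
E
```

```text
clock: 0.6
eef_pos: [321.5, -367.9, 367.1]
eef_rot: [3.139, -0.001, 0.388]
wrist_force: [0.6, 0.7, -0.4]
finger_gap: 93.8
finger_force: 0.0
clock: 1.1
eef_pos: [480.7, -174.4, 365.0]
eef_rot: [-3.141, 0.0, 0.389]
wrist_force: [0.3, -0.4, -0.1]
finger_gap: 94.0
finger_force: 0.0
clock: 1.5
eef_pos: [528.1, -119.4, 364.5]
eef_rot: [-3.141, 0.001, 0.39]
wrist_force: [-0.4, 0.1, 1.2]
finger_gap: 93.9
finger_force: 0.0
[[ 9.25000e-01  3.79000e-01 -1.00000e-03  5.27772e+02]
 [ 3.79000e-01 -9.25000e-01  0.00000e+00 -1.20090e+02]
 [-1.00000e-03 -0.00000e+00 -1.00000e+00  3.64811e+02]]
top 1902 ((595.7919921875, -84.17720031738281), (222.5575714111328, 211.25392150878906), 81.615966796875)
125 432 [606.68393094 -74.71280013 129.88467302] ((626.6427612304688, -128.88238525390625), (157.52871704101562, 132.0550537109375), 89.29500579833984)
92 246 [682.79949554 -14.87003327  95.96492776] ((675.2503662109375, -95.33333587646484), (228.7014617919922, 54.116031646728516), 88.89678192138672)
205 164 [667.43436294 -86.81339611 214.43170367] ((667.8672485351562, -86.83879089355469), (19.685508728027344, 48.360694885253906), 77.91510009765625)
wrist 8869 ((611.5687866210938, -75.25220489501953), (130.53118896484375, 190.6719207763672), 77.93754577636719)
125 2502 [607.84192849 -74.71413375 130.44139943] ((628.9420166015625, -129.59974670410156), (132.11740112304688, 159.97386169433594), 0.3634098768234253)
92 1723 [683.72320071 -16.82040575  96.70217913] ((677.3372802734375, -96.15779876708984), (57.451236724853516, 227.77012634277344), 0.16842646896839142)
205 1503 [669.62664482 -87.5701999  215.34423513] ((670.2913818359375, -87.6383056640625), (20.481664657592773, 50.677886962890625), 77.65431213378906)
```

View pics/w1.png

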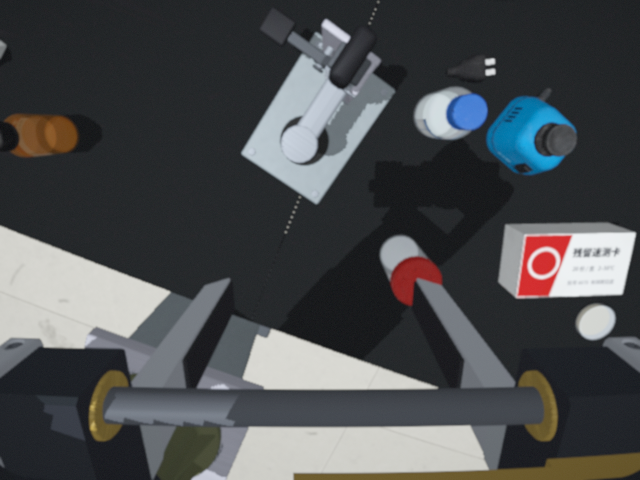

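Wrist view: the stand plate is at (318,125) and the bottle at (40,133), both clear. The plate fit of 191×130 mm matches the given size. It gives the stand centre as (611.6, −75.3) with yaw −0.2105, and the grip I measured lies on the predicted rail axis at (670.3, −87.7).

```bash
python3 -m creep '[[[40,6,15],[0,0,0.15]],[[80,12,35],[0,0,0.3]],[[120,18,50],[0,0,0.45]],[[144,24,65],[0,0,0.6]],[[144,24,65],[0,0,0.6]]]' 60
python3 -m creep '[[[0,0,0],[0,0,0]],[[0,0,0],[0,0,0]]]'
python3 - <<'E'
from h import *
print(tool([670.3,-87.7,177.2]),pose()[:3].round(3),R.from_matrix(pose()[:3,:3]).as_euler('xyz'),manip.read_state()['joints'])
E
```

```text
clock: 2.05
eef_pos: [671.1, -88.1, 295.9]
eef_rot: [3.141, 0.006, -0.217]
wrist_force: [0.3, 0.2, -1.4]
finger_gap: 60.7
finger_force: 0.0
clock: 2.25
eef_pos: [669.7, -88.5, 301.7]
eef_rot: [3.142, -0.002, -0.21]
wrist_force: [0.5, -0.3, 0.7]
finger_gap: 60.2
finger_force: 0.0
[  0.2  -0.9 124.5] [[ 9.78000e-01 -2.09000e-01  2.00000e-03  6.69721e+02]
 [-2.09000e-01 -9.78000e-01 -0.00000e+00 -8.84640e+01]
 [ 2.00000e-03  0.00000e+00 -1.00000e+00  3.01673e+02]] [ 3.14155908e+00 -1.88152272e-03 -2.10246549e-01] [-1.85504353e-01  5.58407929e-01  9.40510755e-01 -8.03055950e-05
  1.64079385e+00  1.59553286e+00]
```

```bash
python3 -m creep '[[[0,-1,30],[0,0,0]],[[0,-1,60],[0,0,0]],[[0,-1,90],[0,0,0]],[[0,-1,110],[0,0,0]],[[0,-1,124],[0,0,0]]]'
python3 -m creep '[[[0,0,0],[0,0,0]],[[0,0,0],[0,0,0]],[[0,0,0],[0,0,0]],[[0,0,0],[0,0,0]],[[0,0,0],[0,0,0]]]' 0 45
python3 -m creep '[[[0,0,0],[0,0,0]],[[0,0,0],[0,0,0]],[[0,0,0],[0,0,0]]]'
```

```text
clock: 2.75
eef_pos: [669.9, -87.1, 176.2]
eef_rot: [3.142, -0.001, -0.211]
wrist_force: [0.3, -0.2, 0.1]
finger_gap: 59.8
finger_force: 0.0
clock: 3.25
eef_pos: [670.8, -86.5, 176.7]
eef_rot: [-3.142, -0.001, -0.211]
wrist_force: [-0.1, 0.4, 0.9]
finger_gap: 23.4
finger_force: 0.0
clock: 3.55
eef_pos: [670.5, -87.8, 176.6]
eef_rot: [3.14, -0.001, -0.212]
wrist_force: [-2.9, -6.9, 1.7]
finger_gap: 19.9
finger_force: 45.0
```

```bash
python3 -m creep '[[[0,0,-10],[0,0,0]],[[0,0,-20],[0,0,0]],[[0,0,-30],[0,0,0]],[[0,0,-40],[0,0,0]],[[0,0,-50],[0,0,0]]]'
python3 -m creep '[[[0,0,-10],[0,0,0]],[[0,0,-20],[0,0,0]],[[0,0,-30],[0,0,0]],[[0,0,-37],[0,0,0]],[[0,0,-41],[0,0,0]]]'
python3 -m creep '[[[0,0,0],[0,0,0]],[[0,0,0],[0,0,0]]]'
```

```text
clock: 4.05
eef_pos: [670.3, -87.7, 224.3]
eef_rot: [3.14, 0.002, -0.212]
wrist_force: [4.1, -8.8, -15.0]
finger_gap: 20.1
finger_force: 45.0
clock: 4.55
eef_pos: [670.4, -87.8, 266.4]
eef_rot: [3.14, 0.001, -0.212]
wrist_force: [0.4, -8.9, -6.7]
finger_gap: 19.9
finger_force: 45.0
clock: 4.75
eef_pos: [670.4, -87.8, 266.5]
eef_rot: [3.14, 0.001, -0.212]
wrist_force: [-0.5, -8.1, -5.9]
finger_gap: 19.4
finger_force: 45.0
```

```bash
python3 -m creep '[[[0,0,2],[0,0,0]],[[0,0,4],[0,0,0]],[[0,0,6],[0,0,0]],[[0,0,6],[0,0,0]]]'
python3 -m creep '[[[0,0,0],[0,0,0]],[[0,0,0],[0,0,0]],[[0,0,0],[0,0,0]],[[0,0,0],[0,0,0]]]' 60
python3 -m creep '[[[0,0,-40],[0,0,0]],[[0,0,-70],[0,0,0]],[[0,0,-70],[0,0,0]],[[0,0,-70],[0,0,0]],[[0,0,-70],[0,0,0]]]'
python3 - <<'E'
from h import *
for n in('wrist','top'):
    im,d,P,W=shot(n)
    Q=P.reshape(-1,3); Q=Q[(abs(Q[:,0]-650)<90)&(abs(Q[:,1]+80)<60)]
    q=Q[(Q[:,2]>205)&(Q[:,2]<225)];print(n,'arm',len(q),np.median(q,0))
    q=Q[(Q[:,2]>270)&(Q[:,2]<315)&(np.hypot(Q[:,0]-670,Q[:,1]+88)<32)];print('grip',len(q),np.median(q,0))
    Q=P.reshape(-1,3);q=Q[np.hypot(Q[:,0]-689,Q[:,1])<14];q=q[q[:,2]>60];print('plate',len(q),np.median(q,0))
print(tool([462,262,300]))
E
```

```text
clock: 5.15
eef_pos: [670.4, -87.7, 260.9]
eef_rot: [3.14, 0.0, -0.212]
wrist_force: [-0.4, -7.7, -3.2]
finger_gap: 19.7
finger_force: 45.0
clock: 5.55
eef_pos: [670.6, -86.3, 261.2]
eef_rot: [-3.141, -0.0, -0.211]
wrist_force: [-0.6, -0.4, -0.0]
finger_gap: 48.4
finger_force: 0.0
clock: 6.05
eef_pos: [670.4, -86.4, 329.7]
eef_rot: [3.142, 0.002, -0.211]
wrist_force: [0.1, -0.8, -0.2]
finger_gap: 59.9
finger_force: 0.0
wrist arm 1676 [587.38214169 -70.37800608 214.98219493]
grip 2660 [675.88569342 -88.3641051  299.27498194]
plate 478 [ 6.89241312e+02 -2.90230781e-01  9.79564646e+01]
top arm 0 [nan nan nan]
grip 0 [nan nan nan]
plate 74 [687.7093966   -4.9460685  469.52357796]
[-276.8 -296.9   30.4]
  return _methods._mean(a, axis=axis, dtype=dtype,
  ret = um.true_divide(
```

The arm's upper side at 215 and grip top at 300 match the highest notch. The bottle has to go in under the arm, so I need a tilted, forward-pointing grasp. On the way over I'll log joints to estimate the arm's kinematics.

```bash
J='from h import *;s=manip.read_state();print(s["joints"].round(4).tolist(),s["eef_pos"].round(1).tolist(),s["eef_rot"].round(3).tolist())'
python3 -m creep '[[[-40,-28,0],[0,0,-0.13]],[[-80,-56,0],[0,0,-0.26]],[[-120,-84,0],[0,0,-0.39]],[[-160,-112,0],[0,0,-0.52]],[[-200,-140,0],[0,0,-0.66]]]' 90
python3 -c "$J"
python3 -m creep '[[[-45,-10,0],[0,0.13,0]],[[-90,-20,0],[0,0.26,0]],[[-135,-30,0],[0,0.39,0]],[[-135,-30,0],[0,0.5,0]],[[-135,-30,0],[0,0.5,0]]]'
python3 -c "$J"
python3 -m creep '[[[0,0,0],[0,0.12,0]],[[0,0,0],[0,0.24,0]],[[0,0,0],[0,0.24,0]],[[0,0,0],[0,0.24,0]]]'
python3 -c "$J
im,d,P,W=shot('wrist','w2.png');np.save('w2.npy',P)"
```

```text
clock: 6.65
eef_pos: [502.6, 93.4, 330.5]
eef_rot: [-3.141, 0.001, 0.454]
wrist_force: [0.6, 1.0, 1.5]
finger_gap: 89.6
finger_force: 0.0
[0.1121, 0.1478, 1.4202, 0.0001, 1.5743, 1.229] [502.6, 93.4, 330.5] [-3.141, 0.001, 0.454]
clock: 7.15
eef_pos: [366.2, 60.6, 330.7]
eef_rot: [3.139, -0.507, 0.449]
wrist_force: [0.3, 0.3, 1.3]
finger_gap: 90.2
finger_force: 0.0
[-0.1316, -0.5015, 2.0389, 0.2893, 1.1827, 0.9388] [366.2, 60.6, 330.7] [3.139, -0.507, 0.449]
clock: 7.55
eef_pos: [369.8, 60.3, 331.2]
eef_rot: [-3.141, -0.737, 0.447]
wrist_force: [-0.1, 0.1, -0.1]
finger_gap: 90.0
finger_force: 0.0
[-0.2671, -0.6142, 2.1747, 0.5336, 1.0473, 0.7126] [369.8, 60.3, 331.2] [-3.141, -0.737, 0.447]
```

View pics/w2.png

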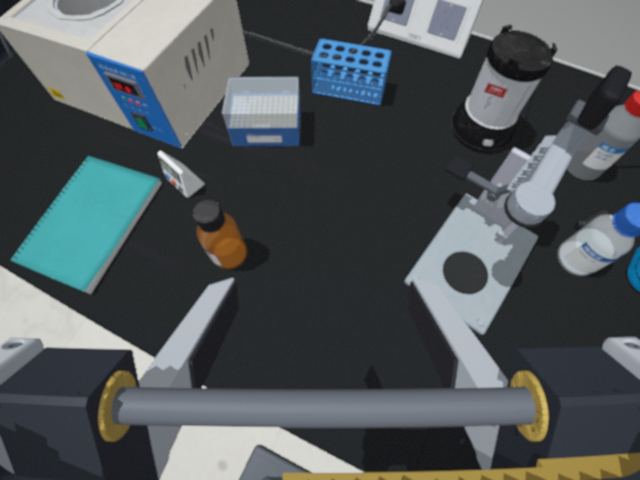

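The wrist view shows the bottle at (220,235), the empty mark at (465,272), and the raised arm and pad at (530,205). Next: fit the bottle and the kinematics.

```bash
cat > kin.py <<'E'
import numpy as np
from scipy.spatial.transform import Rotation as R
from scipy.optimize import least_squares
D=[([-1.249,.3,1.521,0,1.321,-.067],[208.485,-508.943,205.446],[3.1416,0,.389]),
([-.1855,.5584,.9405,0,1.6408,1.5955],[669.7,-88.5,301.7],[3.1416,-.002,-.210]),
([0.1121,0.1478,1.4202,0.0001,1.5743,1.229],[502.6,93.4,330.5],[-3.141,.001,.454]),
([-0.1316,-0.5015,2.0389,0.2893,1.1827,0.9388],[366.2,60.6,330.7],[3.139,-.507,.449]),
([-0.2671,-0.6142,2.1747,0.5336,1.0473,0.7126],[369.8,60.3,331.2],[-3.141,-.737,.447])]
def fk(q,p):
    h,L1,L2,d,e,a,g,off=p
    A=R.from_euler('z',q[0])*R.from_euler('y',q[1]); B=A*R.from_euler('y',q[2]);C=B*R.from_euler('z',q[3])*R.from_euler('y',q[4]);F=C*R.from_euler('z',q[5]+off)
    return R.from_euler('z',q[0]).apply([a,e,h])+A.apply([0,0,L1])+B.apply([g,0,L2])+C.apply([0,0,d]),F
def rs(p): 
    o=[]
    for q,x,r in D:
        X,F=fk(q,p); o+=list((X-x)/2)+list((R.from_euler('xyz',r).inv()*F).as_rotvec()*200)
    return o
s=min((least_squares(rs,[200,480,420,300,36,0,0,o],x_scale=[100]*7+[1]) for o in (0,1.57,3.14,-1.57)),key=lambda s:s.cost)
p=s.x
LO=np.array([-3.03,-.79,.23,-1.04,0,-2.55]);HI=np.array([3.03,2.21,2.52,4.18,3.07,2.55])
def ik(x,rot,q0):
    f=lambda q:np.r_[(fk(q,p)[0]-x)/5,(rot.inv()*fk(q,p)[1]).as_rotvec()*50]
    return min((least_squares(f,np.clip(z,LO+.01,HI-.01),bounds=(LO,HI)) for z in q0),key=lambda s:s.cost)
E
python3 - <<'E'
from kin import *
print(s.cost,p.round(2),np.round(s.fun,1)[-6:])
q0=[np.array(d[0]) for d in D]+[np.array([0,.3,2,3.14,.5,-1])]
for nm,(x,y,z),yaw in (('pick',(462,262,55),.49),('pick',(462,262,55),.8),('pick',(462,262,55),.2),('place',(582.2,-69,65),-.21),('place',(582.2,-69,65),0.1)):
  for tilt in (1.2,1.05,.9,.75):
    F=R.from_euler('xyz',[np.pi,-tilt,yaw]); dirn=F.apply([0,0,1])
    for back in (0,120):
        r=ik(np.array([x,y,z])+dirn*(18.8-back),F,q0); print(nm,yaw,tilt,back,round(r.cost,2),r.x.round(2))
E
python3 - <<'E'
from h import *
for f in('w2','w1'):
    P=np.load(f+'.npy');Q=P.reshape(-1,3);Q=Q[np.hypot(Q[:,0]-462,Q[:,1]-262)<60]
    from scipy.optimize import least_squares
    for lo,hi,r in((15,85,27),(112,126,17.5)):
        q=Q[(Q[:,2]>lo)&(Q[:,2]<hi)]
        if len(q)<30: print(f,lo,len(q)); continue
        s=least_squares(lambda c:np.hypot(q[:,0]-c[0],q[:,1]-c[1])-r,[462,262],loss='soft_l1');print(f,lo,len(q),s.x,np.abs(s.fun).mean())
    q=Q[(Q[:,2]>128)&(Q[:,2]<136)];print('top',len(q),q.mean(0),q.max(0),q.min(0))
P=np.load('w2.npy');print('mark',P[272,465],'pad',P[205,530])
E
```

```text
0.025179326206526593 [2.2095e+02 4.2414e+02 4.4736e+02 2.7051e+02 3.6640e+01 1.7000e-01
 4.0690e+01 1.5700e+00] [ 0.   0.  -0.  -0.  -0.  -0.1]
pick 0.49 1.2 0 0.0 [ 0.41  0.53  2.34  3.05  0.93 -1.54]
pick 0.49 1.2 120 38.48 [ 0.43  0.25  2.52  3.1   0.77 -1.56]
pick 0.49 1.05 0 0.0 [ 0.42  0.42  2.32  3.04  0.65 -1.52]
pick 0.49 1.05 120 7.75 [ 0.4   0.02  2.52  2.97  0.41 -1.46]
pick 0.49 0.9 0 0.0 [ 0.42  0.35  2.27  3.    0.38 -1.48]
pick 0.49 0.9 120 0.0 [ 0.39 -0.08  2.48  2.69  0.17 -1.19]
pick 0.49 0.75 0 0.0 [ 0.43  0.31  2.21  2.8   0.13 -1.28]
pick 0.49 0.75 120 0.0 [ 0.41 -0.1   2.36  0.4   0.14  1.11]
pick 0.8 1.2 0 0.0 [ 0.19  0.54  2.3   2.43  0.96 -1.36]
pick 0.8 1.2 120 1.33 [-0.11  0.3   2.52  2.07  1.02 -1.26]
pick 0.8 1.05 0 0.0 [ 0.22  0.44  2.28  2.33  0.72 -1.22]
pick 0.8 1.05 120 0.0 [-0.03  0.09  2.5   1.94  0.75 -0.98]
pick 0.8 0.9 0 0.0 [ 0.25  0.36  2.24  2.13  0.51 -0.99]
pick 0.8 0.9 120 0.0 [ 0.06 -0.02  2.43  1.6   0.55 -0.54]
pick 0.8 0.75 0 0.0 [ 0.29  0.32  2.18  1.7   0.34 -0.53]
pick 0.8 0.75 120 0.0 [ 0.15 -0.06  2.32  1.09  0.48  0.03]
pick 0.2
[... 1316 characters left out ...]
e 0.1 0.75 0 0.0 [-0.29  0.38  2.05  1.57  0.26 -0.29]
place 0.1 0.75 120 0.0 [-0.39  0.03  2.2   1.    0.39  0.24]
w2 15 998 [461.01789532 260.60205532] 0.5004653345976822
w2 112 174 [461.34508784 261.06019488] 0.30863278113477044
top 564 [460.0489201  259.64181987 131.15812965] [478.15798008 277.93615246 133.43427526] [443.93003694 243.37488477 128.24295189]
w1 15 1503 [461.24065194 261.26181383] 0.5914883712995769
w1 112 261 [461.07506926 261.34681006] 0.49649654935711024
top 89 [464.1163342  246.08916881 130.06920768] [475.52816805 250.59681381 133.35345297] [450.47696945 241.92391224 128.00101513]
mark [582.18551593 -69.33253225  10.79854276] pad [570.94286936 -66.07360314 215.51807851]
```

The kinematic model fits to under 1 mm. The bottle is at (461.2, 261.0) from two wrist views and the mark at (582.2, −69), also confirmed twice. I'll use tilt 0.95 and an approach yaw about 0.3 off radial, which keeps clear of the wrist singularity.

```bash
cat > go.py <<'E'
import sys
from h import *
from kin import ik,fk,p
def go(g,tilt,yaw,back=0,n=5):
    F=R.from_euler('xyz',[np.pi,-tilt,yaw]); x=np.array(g)+F.apply([0,0,1])*(18.8-back)
    T=pose(); R0=R.from_matrix(T[:3,:3]); v=R0.inv().apply(x-T[:3,3]); w=(R0.inv()*F).as_rotvec(); q=manip.read_state()['joints']
    print('shift',v.round(1),'rot',w.round(3)); 
    for f in np.linspace(1/n,1,n):
        s=ik(T[:3,3]+f*R0.apply(v),R0*R.from_rotvec(f*w),[q]); q=s.x; print(round(s.cost,2),q.round(2))
if __name__=='__main__':
    a=[float(z) for z in sys.argv[1:]]; go(a[:3],*a[3:6],int(a[6]) if len(a)>6 else 5)
E
python3 go.py 461.2 261 50 0.95 0.8 120 8; python3 go.py 461.2 261 50 0.95 0.8 0 4|head -1
```

```text
shift [ -81.6 -112.7  226.4] rot [ 0.263  0.211 -0.234]
0.0 [-0.23 -0.59  2.24  0.59  0.96  0.64]
0.0 [-0.19 -0.55  2.29  0.67  0.88  0.55]
0.0 [-0.15 -0.5   2.35  0.76  0.79  0.44]
0.0 [-0.11 -0.43  2.39  0.89  0.71  0.28]
0.0 [-0.07 -0.34  2.42  1.06  0.64  0.08]
0.0 [-0.04 -0.24  2.45  1.28  0.59 -0.18]
0.0 [-0.   -0.11  2.46  1.52  0.58 -0.46]
0.0 [ 0.03  0.02  2.46  1.76  0.61 -0.74]
shift [ -60.7 -146.2  339.7] rot [ 0.263  0.211 -0.234]
```

```bash
python3 -m creep '[[[-8,-11,23],[0.026,0.021,-0.023]],[[-16,-23,45],[0.053,0.042,-0.047]],[[-24,-34,68],[0.079,0.063,-0.07]],[[-33,-45,91],[0.105,0.084,-0.094]],[[-41,-56,113],[0.131,0.105,-0.117]]]' 90
python3 go.py 461.2 261 50 0.95 0.8 120 5
```

```text
clock: 8.1
eef_pos: [387.1, 132.5, 219.2]
eef_rot: [-3.128, -0.844, 0.618]
wrist_force: [0.4, -0.3, 0.2]
finger_gap: 89.7
finger_force: 0.0
shift [-46.6 -45.4 114.2] rot [ 0.129  0.105 -0.114]
0.0 [-0.08 -0.36  2.42  1.03  0.65  0.12]
0.0 [-0.05 -0.28  2.44  1.19  0.61 -0.08]
0.0 [-0.02 -0.19  2.45  1.38  0.59 -0.29]
0.0 [ 0.   -0.09  2.46  1.57  0.59 -0.52]
0.0 [ 0.03  0.02  2.46  1.76  0.61 -0.74]
```

```bash
python3 -m creep '[[[-9,-9,23],[0.026,0.021,-0.023]],[[-19,-18,46],[0.052,0.042,-0.046]],[[-28,-27,68],[0.077,0.063,-0.068]],[[-37,-36,91],[0.103,0.084,-0.091]],[[-47,-45,114],[0.129,0.105,-0.114]]]'
python3 -m creep '[[[0,0,0],[0,0,0]],[[0,0,0],[0,0,0]]]'
python3 go.py 461.2 261 50 0.95 0.8 120 1
python3 go.py 461.2 261 50 0.95 0.8 0 5
python3 - <<'E'
from h import *
from scipy.optimize import least_squares
im,d,P,W=shot('wrist','w3.png')
Q=P.reshape(-1,3);Q=Q[np.hypot(Q[:,0]-462,Q[:,1]-262)<50]
for lo,hi,r in((15,85,27),(112,126,17.5)):
    q=Q[(Q[:,2]>lo)&(Q[:,2]<hi)]
    s=least_squares(lambda c:np.hypot(q[:,0]-c[0],q[:,1]-c[1])-r,[462,262],loss='soft_l1');print(lo,len(q),s.x,np.abs(s.fun).mean())
E
```

```text
clock: 8.6
eef_pos: [404.4, 201.4, 109.8]
eef_rot: [-3.141, -0.951, 0.799]
wrist_force: [1.0, 0.8, 1.2]
finger_gap: 90.1
finger_force: 0.0
clock: 8.8
eef_pos: [403.6, 200.4, 110.5]
eef_rot: [-3.135, -0.949, 0.791]
wrist_force: [-0.8, 0.9, 0.6]
finger_gap: 90.0
finger_force: 0.0
shift [-0.6 -0.9  2. ] rot [ 0.001  0.001 -0.005]
0.0 [ 0.03  0.02  2.46  1.76  0.61 -0.74]
shift [ -0.5  -0.9 122. ] rot [ 0.001  0.001 -0.005]
0.0 [ 0.08  0.1   2.43  1.87  0.6  -0.82]
0.0 [ 0.12  0.18  2.39  1.98  0.59 -0.91]
0.0 [ 0.16  0.26  2.35  2.08  0.58 -0.99]
0.0 [ 0.2   0.33  2.31  2.16  0.58 -1.05]
0.0 [ 0.24  0.4   2.26  2.23  0.58 -1.1 ]
15 3673 [461.03195237 261.33705248] 0.4328372864821266
112 853 [461.46155644 261.32759832] 0.3157835250355772
```

The bottle fit holds from close by. Going in along the tool axis.

```bash
python3 -m creep '[[[0,-1,25],[0,0,0]],[[0,-1,50],[0,0,0]],[[0,-1,75],[0,0,0]],[[0,-1,100],[0,0,0]],[[0,-1,121],[0,0,0]]]'
python3 -m creep '[[[0,0,0],[0,0,0]],[[0,0,0],[0,0,0]]]'
python3 go.py 461.2 261.3 50 0.95 0.8 0 1
python3 -m creep '[[[0,0,0],[0,0,0]],[[0,0,0],[0,0,0]],[[0,0,0],[0,0,0]],[[0,0,0],[0,0,0]],[[0,0,0],[0,0,0]]]' 48 20
python3 -m creep '[[[0,0,0],[0,0,0]],[[0,0,0],[0,0,0]]]'
```

```text
clock: 9.35
eef_pos: [473.6, 271.9, 42.4]
eef_rot: [-3.141, -0.955, 0.794]
wrist_force: [-0.4, -0.7, -0.1]
finger_gap: 90.0
finger_force: 0.0
clock: 9.55
eef_pos: [472.1, 270.8, 42.1]
eef_rot: [-3.141, -0.953, 0.795]
wrist_force: [0.6, -0.1, 0.1]
finger_gap: 89.6
finger_force: 0.0
shift [-2.  -1.2  2.4] rot [ 0.003 -0.003 -0.003]
0.0 [ 0.24  0.4   2.26  2.23  0.58 -1.11]
clock: 10.05
eef_pos: [472.0, 270.7, 40.7]
eef_rot: [-3.141, -0.952, 0.795]
wrist_force: [-1.1, 1.9, 1.1]
finger_gap: 53.7
finger_force: 1.0
clock: 10.25
eef_pos: [472.0, 270.8, 40.6]
eef_rot: [-3.141, -0.952, 0.795]
wrist_force: [-2.5, 0.2, 4.2]
finger_gap: 52.7
finger_force: 20.0
```

Gripped: gap 52.7 at 20 N. Lift, then check the grasp.

```bash
python3 -m creep '[[[8,0,-6],[0,0,0]],[[16,0,-12],[0,0,0]],[[24,0,-17],[0,0,0]],[[33,0,-23],[0,0,0]],[[33,0,-23],[0,0,0]]]'
python3 - <<'E'
from h import *
from scipy.optimize import least_squares
T=pose(); g=T[:3,3]-18.8*T[:3,2]; print('grasp',g)
im,d,P,W=shot('wrist','w4.png')
Q=P.reshape(-1,3);Q=Q[np.hypot(Q[:,0]-g[0],Q[:,1]-g[1])<45]
for lo,hi,r in((150,168,17.5),):
    q=Q[(Q[:,2]>lo)&(Q[:,2]<hi)]
    s=least_squares(lambda c:np.hypot(q[:,0]-c[0],q[:,1]-c[1])-r,g[:2],loss='soft_l1');print(lo,len(q),s.x,np.abs(s.fun).mean())
q=Q[np.hypot(Q[:,0]-s.x[0],Q[:,1]-s.x[1])<15];print('top',np.percentile(q[:,2],[50,90]))
from go import go
go([463,-80,90],.952,.1,0,8)
E
```

```text
clock: 10.75
eef_pos: [472.5, 270.9, 81.3]
eef_rot: [3.141, -0.952, 0.796]
wrist_force: [0.3, 0.5, -3.3]
finger_gap: 52.8
finger_force: 20.0
grasp [461.80576529 260.00100413  92.25400451]
150 3023 [463.34610573 260.25152327] 0.24610477430205677
top [172.08544747 172.68153682]
shift [-143.8  248.9 -198.6] rot [-0.566  0.001  0.404]
0.0 [ 0.15  0.24  2.31  2.11  0.52 -0.95]
0.0 [ 0.06  0.21  2.36  2.13  0.53 -0.97]
0.0 [-0.03  0.19  2.39  2.13  0.54 -0.98]
0.0 [-0.13  0.17  2.41  2.13  0.55 -0.99]
0.0 [-0.23  0.16  2.43  2.12  0.56 -0.99]
0.0 [-0.33  0.16  2.43  2.11  0.56 -0.99]
0.0 [-0.42  0.17  2.43  2.1   0.57 -0.98]
0.0 [-0.5   0.18  2.41  2.1   0.56 -0.98]
```

View pics/w4.png

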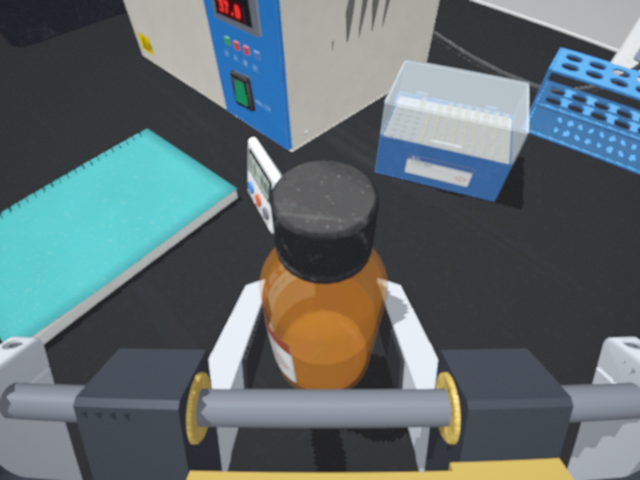

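The bottle hangs upright between the fingers (cap at (325,195)), top at 172, so its underside is at 41. Swing over to in front of the stand.

```bash
python3 -m creep '[[[-14,25,-20],[-0.057,0,0.04]],[[-29,50,-40],[-0.113,0,0.081]],[[-43,75,-60],[-0.17,0,0.121]],[[-58,100,-79],[-0.226,0,0.162]],[[-72,124,-99],[-0.283,0,0.202]]]'
python3 go.py 463 -80 90 0.952 0.1 0 5
```

```text
clock: 11.3
eef_pos: [474.5, 95.3, 78.6]
eef_rot: [-3.14, -0.95, 0.443]
wrist_force: [0.6, 0.4, -2.7]
finger_gap: 52.9
finger_force: 20.0
shift [-41.  158.5 -58.4] rot [-0.28   0.003  0.199]
0.0 [-0.21  0.17  2.43  2.12  0.56 -0.99]
0.0 [-0.29  0.16  2.43  2.11  0.56 -0.99]
0.0 [-0.36  0.16  2.43  2.1   0.56 -0.99]
0.0 [-0.44  0.17  2.42  2.1   0.56 -0.98]
0.0 [-0.5   0.18  2.41  2.1   0.56 -0.98]
```

```bash
python3 -m creep '[[[-8,32,-12],[-0.056,0,0.04]],[[-16,63,-23],[-0.112,0,0.08]],[[-25,95,-35],[-0.168,0,0.12]],[[-33,127,-47],[-0.224,0,0.16]],[[-41,158,-58],[-0.28,0,0.2]]]'
python3 -m creep '[[[0,0,0],[0,0,0]],[[0,0,0],[0,0,0]]]'
python3 - <<'E'
from h import *
from scipy.optimize import least_squares
from go import go
T=pose(); g=T[:3,3]-18.8*T[:3,2]; print('grasp',g,R.from_matrix(T[:3,:3]).as_euler('xyz'))
im,d,P,W=shot('wrist')
Q=P.reshape(-1,3);Q=Q[np.hypot(Q[:,0]-g[0],Q[:,1]-g[1])<45]
zt=g[2]+80
for lo,hi,r in((zt-20,zt-5,17.5),(zt-70,zt-50,27)):
    q=Q[(Q[:,2]>lo)&(Q[:,2]<hi)]
    s=least_squares(lambda c:np.hypot(q[:,0]-c[0],q[:,1]-c[1])-r,g[:2],loss='soft_l1');print(lo,len(q),s.x-g[:2],np.abs(s.fun).mean())
    if r<20:c=s.x
q=Q[np.hypot(Q[:,0]-c[0],Q[:,1]-c[1])<13];A=np.c_[q[:,:2]-c,np.ones(len(q))];f=np.linalg.lstsq(A,q[:,2],rcond=None)[0];print('top plane',f)
G=np.array([582.2,-69,0]); G[:2]-=(c-g[:2]); G[2]=80
go(G,.952,.1,0,6)
E
```

```text
clock: 11.8
eef_pos: [478.8, -77.9, 79.0]
eef_rot: [-3.14, -0.95, 0.098]
wrist_force: [1.2, -0.0, -3.3]
finger_gap: 52.6
finger_force: 20.0
clock: 12.0
eef_pos: [479.0, -76.5, 79.1]
eef_rot: [-3.14, -0.95, 0.101]
wrist_force: [0.3, 0.6, -2.6]
finger_gap: 52.8
finger_force: 20.0
grasp [463.77088754 -78.08894107  90.00616863] [-3.13990927 -0.94975925  0.10119795]
150.00616863078096 2718 [ 1.69557851 -0.14025482] 0.2441323033941141
100.00616863078096 5584 [ 0.26672571 -0.13430997] 5.494329669347012
top plane [2.60123356e-04 4.66330442e-03 1.69861792e+02]
shift [ 59.9   3.5 101. ] rot [-0.004  0.002  0.001]
0.0 [-0.46  0.21  2.37  2.13  0.54 -0.98]
0.0 [-0.43  0.25  2.32  2.17  0.52 -0.99]
0.0 [-0.4   0.28  2.28  2.19  0.5  -0.99]
0.0 [-0.37  0.32  2.23  2.21  0.48 -0.99]
0.0 [-0.35  0.35  2.19  2.23  0.46 -0.99]
0.0 [-0.33  0.38  2.14  2.24  0.45 -0.98]
```

```bash
python3 -m creep '[[[12,0.7,20],[0,0,0]],[[24,1.4,40],[0,0,0]],[[36,2.1,60],[0,0,0]],[[48,2.8,80],[0,0,0]],[[60,3.5,101],[0,0,0]]]'
python3 -m creep '[[[0,0,0],[0,0,0]],[[0,0,0],[0,0,0]]]'
cat > chk.py <<'E'
from h import *
from scipy.optimize import least_squares
from go import go
T=pose(); g=T[:3,3]-18.8*T[:3,2]; print('grasp',g)
im,d,P,W=shot('wrist','w5.png')
Q=P.reshape(-1,3);Q=Q[(np.hypot(Q[:,0]-g[0],Q[:,1]-g[1])<45)]
zt=g[2]+80
q=Q[(Q[:,2]>zt-20)&(Q[:,2]<zt-5)]
s=least_squares(lambda c:np.hypot(q[:,0]-c[0],q[:,1]-c[1])-17.5,g[:2],loss='soft_l1');print(len(q),s.x,s.x-g[:2],np.abs(s.fun).mean())
c=s.x;q=Q[(np.hypot(Q[:,0]-c[0],Q[:,1]-c[1])<14)&(abs(Q[:,2]-zt)<8)];print('top',np.median(q[:,2]),len(q))
q=P.reshape(-1,3);q=q[(q[:,2]>180)&(q[:,2]<189)];print('pad/arm underside',len(q))
go([582.2-(c-g[:2])[0],-69-(c-g[:2])[1],g[2]-(np.median(q[:,2]) if 0 else 0)],.95,.1,0,1)
E
python3 chk.py
```

```text
clock: 12.55
eef_pos: [596.9, -66.3, 69.3]
eef_rot: [-3.14, -0.95, 0.104]
wrist_force: [0.1, -0.9, -3.6]
finger_gap: 52.7
finger_force: 20.0
clock: 12.75
eef_pos: [595.7, -66.6, 69.2]
eef_rot: [-3.14, -0.95, 0.104]
wrist_force: [-1.0, -0.1, -3.9]
finger_gap: 52.8
finger_force: 20.0
grasp [580.49964048 -68.21532896  80.09250199]
2725 [582.19162214 -68.35473838] [ 1.69198166 -0.13940942] 0.2500060902600145
top 159.92588696926867 4576
pad/arm underside 0
shift [0.1 0.4 0.3] rot [-0.004  0.     0.002]
0.0 [-0.33  0.38  2.14  2.24  0.44 -0.97]
```

View pics/w5.png

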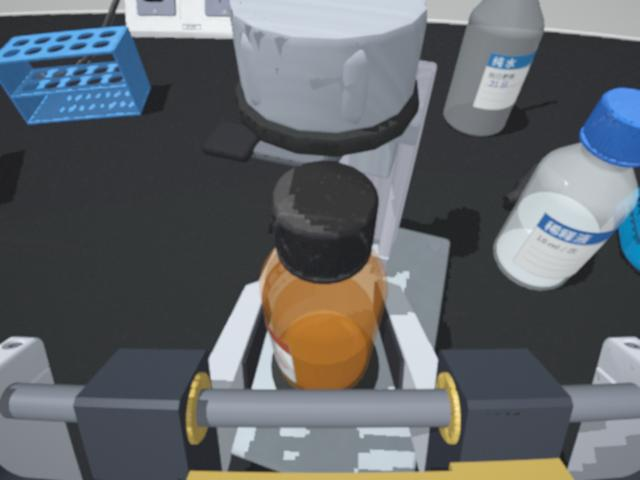

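The bottle is centred over the dark mark at (325,370), with the pad above it and 31 mm of clearance. The underside is at 29, so lower by about 19.

```bash
python3 -m creep '[[[-5,0,3],[0,0,0]],[[-10,0,7],[0,0,0]],[[-13.5,0,9.5],[0,0,0]],[[-13.5,0,9.5],[0,0,0]]]'
python3 -m creep '[[[-0.8,0,0.6],[0,0,0]],[[-1.6,0,1.1],[0,0,0]],[[-2,0,1.4],[0,0,0]],[[-2,0,1.4],[0,0,0]]]'
```

```text
clock: 13.2
eef_pos: [595.6, -67.9, 52.5]
eef_rot: [-3.14, -0.95, 0.101]
wrist_force: [0.4, 0.4, -3.1]
finger_gap: 52.9
finger_force: 20.0
clock: 13.6
eef_pos: [596.1, -67.9, 51.1]
eef_rot: [-3.141, -0.951, 0.103]
wrist_force: [-0.0, 0.6, -3.0]
finger_gap: 52.9
finger_force: 20.0
```

```bash
python3 -m creep '[[[-0.8,0,0.6],[0,0,0]],[[-0.8,0,0.6],[0,0,0]]]';python3 -m creep '[[[-0.6,0,0.4],[0,0,0]],[[-0.6,0,0.4],[0,0,0]]]'
```

```text
clock: 13.8
eef_pos: [596.5, -67.8, 50.7]
eef_rot: [-3.141, -0.953, 0.103]
wrist_force: [-1.2, 1.0, 2.5]
finger_gap: 52.9
finger_force: 20.0
clock: 14.0
eef_pos: [596.8, -67.8, 50.7]
eef_rot: [-3.141, -0.954, 0.103]
wrist_force: [-4.9, 1.4, 10.5]
finger_gap: 52.7
finger_force: 20.0
```

Contact. Ease off, release, and back out along the tool axis.

```bash
python3 -m creep '[[[0.6,0,-0.4],[0,0,0]],[[0.6,0,-0.4],[0,0,0]]]'
python3 -m creep '[[[0,0,0],[0,0,0]],[[0,0,0],[0,0,0]],[[0,0,0],[0,0,0]],[[0,0,0],[0,0,0]],[[0,0,0],[0,0,0]]]' 92
python3 chk.py
python3 -m creep '[[[0,0,-25],[0,0,0]],[[0,0,-50],[0,0,0]],[[0,0,-80],[0,0,0]],[[0,0,-110],[0,0,0]],[[0,0,-140],[0,0,0]]]'
python3 - <<'E'
from h import *
from scipy.optimize import least_squares
im,d,P,W=shot('wrist','w6.png');Q=P.reshape(-1,3);Q=Q[np.hypot(Q[:,0]-582,Q[:,1]+69)<45]
for lo,hi,r in((25,95,27),(121,137,17.5)):
    q=Q[(Q[:,2]>lo)&(Q[:,2]<hi)]
    s=least_squares(lambda c:np.hypot(q[:,0]-c[0],q[:,1]-c[1])-r,[582,-69],loss='soft_l1');print(lo,len(q),s.x,np.abs(s.fun).mean())
q=P[:,:].reshape(-1,3);q=q[(np.hypot(q[:,0]-582,q[:,1]+69)<16)];print(np.percentile(q[(q[:,2]<160)&(q[:,2]>130)][:,2],50), 'arm top',np.percentile(q[q[:,2]>180][:,2],[5,50,95]))
print(manip.read_state()['joints'].round(2),pose()[:3,3])
E
```

```text
clock: 14.2
eef_pos: [596.5, -67.8, 50.7]
eef_rot: [-3.141, -0.952, 0.103]
wrist_force: [-1.1, 1.8, 3.3]
finger_gap: 53.1
finger_force: 20.0
clock: 14.7
eef_pos: [596.0, -67.9, 49.9]
eef_rot: [-3.141, -0.951, 0.102]
wrist_force: [-0.2, -0.5, -0.4]
finger_gap: 88.9
finger_force: 0.0
grasp [580.82489266 -69.47469803  60.87268446]
2699 [582.85740155 -69.2510578 ] [2.03250889 0.22364023] 0.2461531190272654
top 141.45487055806862 4591
pad/arm underside 0
shift [-0.4 -0.2 -0.5] rot [-0.003 -0.001  0.001]
0.0 [-0.33  0.43  2.14  2.31  0.48 -1.06]
clock: 15.25
eef_pos: [481.6, -79.6, 131.6]
eef_rot: [-3.141, -0.95, 0.103]
wrist_force: [-0.7, 0.4, 0.8]
finger_gap: 92.2
finger_force: 0.0
25 3371 [582.39365772 -68.88617871] 0.4459630982688727
121 851 [582.74694906 -69.15317969] 0.3323083973176722
141.34826825475636 arm top [214.56355857 215.08350976 215.61917224]
[-0.5   0.    2.39  1.77  0.49 -0.61] [479.79515123 -79.4427429  133.41762435]
```

The bottle is on the mark, about 0.5 mm off, with the arm still at the top notch. Next, the thumb plate at (689, 0, 97): vertical tool, yaw 1.36, so the narrow side of the body faces the rail.

Run:
```python
from h import *
from go import go
go([500,110,250],0.,.9,0,12)
t=np.load('topP.npy').reshape(-1,3)
# points within body footprint (yaw 1.36) at (689,0), z>60
x=np.array([np.cos(1.36),np.sin(1.36)]);y=np.array([-x[1],x[0]])
dx=(t[:,:2]-[689,0])@x;dy=(t[:,:2]-[689,0])@y
for z in(60,150):
    m=(abs(dx)<70)&(abs(dy)<110)&(t[:,2]>z); print(z,m.sum(), [t[m].min(0).round(),t[m].max(0).round(),dx[m].min(),dx[m].max(),dy[m].min(),dy[m].max()] if m.any() else '')
```

```text
shift [ 102.8 -186.2  -24.6] rot [ 0.379 -0.898 -0.734]
0.0 [-0.45 -0.04  2.34  1.46  0.45 -0.32]
0.0 [-0.39 -0.07  2.29  1.13  0.44 -0.02]
0.0 [-0.34 -0.08  2.24  0.84  0.48  0.25]
0.0 [-0.28 -0.08  2.18  0.61  0.55  0.45]
0.0 [-0.22 -0.07  2.12  0.45  0.64  0.59]
0.0 [-0.16 -0.05  2.05  0.33  0.73  0.68]
0.0 [-0.11 -0.02  1.98  0.24  0.83  0.75]
0.0 [-0.05  0.01  1.91  0.17  0.93  0.79]
0.0 [0.   0.05 1.83 0.11 1.04 0.81]
0.0 [0.05 0.09 1.75 0.07 1.14 0.82]
0.0 [0.1  0.14 1.67 0.03 1.25 0.82]
0.0 [ 0.14  0.19  1.59 -0.    1.36  0.82]
60 347 [array([579., -71.,  62.]), array([704.,  19., 156.]), np.float64(-69.89469738198959), np.float64(16.72884687092469), np.float64(-22.751830583285354), np.float64(97.8617224275871)]
150 20 [array([690., -71., 150.]), array([699., -50., 156.]), np.float64(-68.94631689413072), np.float64(-48.05841661045923), np.float64(-22.07060121299543), np.float64(-15.001476113960686)]
```

```bash
python3 -m creep '[[[7,-12,-2],[0.025,-0.06,-0.049]],[[14,-25,-3],[0.05,-0.12,-0.098]],[[21,-37,-5],[0.076,-0.18,-0.147]],[[27,-50,-7],[0.101,-0.24,-0.196]],[[34,-62,-8],[0.126,-0.3,-0.245]]]' 0 20
python3 go.py 500 110 250 0 0.9 0 1
```

```text
clock: 15.8
eef_pos: [489.0, -19.0, 161.6]
eef_rot: [3.041, -0.655, 0.413]
wrist_force: [-0.0, 0.0, -0.8]
finger_gap: 55.1
finger_force: 0.0
shift [  91.5 -111.4  -28.8] rot [ 0.255 -0.619 -0.502]
0.0 [0.14 0.19 1.59 0.   1.36 0.82]
```

```bash
python3 -m creep '[[[11,-14,-4],[0.032,-0.077,-0.063]],[[23,-28,-7],[0.064,-0.155,-0.125]],[[34,-42,-11],[0.096,-0.232,-0.188]],[[46,-56,-14],[0.128,-0.31,-0.25]]]'
python3 go.py 500 110 250 0 0.9 0 1
```

```text
clock: 16.2
eef_pos: [495.0, 46.3, 197.0]
eef_rot: [3.052, -0.321, 0.662]
wrist_force: [-0.4, -0.5, -0.7]
finger_gap: 23.5
finger_force: 0.0
shift [ 51.7 -45.3 -23. ] rot [ 0.127 -0.309 -0.25 ]
0.0 [ 0.14  0.19  1.59 -0.    1.36  0.82]
```

```bash
python3 -m creep '[[[13,-11,-6],[0.032,-0.077,-0.063]],[[26,-23,-12],[0.064,-0.155,-0.125]],[[39,-34,-17],[0.096,-0.232,-0.188]],[[52,-45,-23],[0.127,-0.309,-0.25]],[[52,-45,-23],[0.127,-0.309,-0.25]]]'
python3 go.py 560 80 200 0 1.36 0 1;python3 go.py 689.1 0.2 138.8 0 1.36 0 8
```

```text
clock: 16.7
eef_pos: [501.4, 111.3, 231.2]
eef_rot: [-3.141, -0.002, 0.902]
wrist_force: [-0.1, -0.8, -0.4]
finger_gap: 0.6
finger_force: 0.0
shift [11.7 65.4 50. ] rot [-0.    -0.002 -0.458]
0.0 [ 0.08  0.35  1.51 -0.    1.28  0.29]
shift [ 29.  216.2 111.1] rot [-0.    -0.002 -0.458]
0.0 [0.11 0.25 1.55 0.   1.34 0.73]
0.0 [0.08 0.31 1.51 0.   1.32 0.64]
0.0 [0.06 0.37 1.47 0.   1.31 0.55]
0.0 [0.03 0.43 1.42 0.   1.3  0.47]
0.0 [0.01 0.49 1.36 0.   1.29 0.39]
0.0 [-0.01  0.55  1.3   0.    1.29  0.31]
0.0 [-0.03  0.62  1.23  0.    1.29  0.23]
0.0 [-0.05  0.68  1.16  0.    1.3   0.16]
```

```bash
python3 -m creep '[[[3,16,0],[0,0,-0.115]],[[6,33,0],[0,0,-0.23]],[[9,49,0],[0,0,-0.345]],[[12,65,10],[0,0,-0.458]],[[12,65,10],[0,0,-0.458]]]'
python3 go.py 689.1 0.2 138.8 0 1.36 0 1
python3 - <<'E'
from h import *
im,d,P,W=shot('wrist','w7.png')
Q=P.reshape(-1,3);q=Q[(np.hypot(Q[:,0]-689,Q[:,1])<40)&(Q[:,2]>92)&(Q[:,2]<102)];print(len(q),cv2.minAreaRect(q[:,:2].astype(np.float32)),np.median(q,0))
E
```

```text
clock: 17.2
eef_pos: [558.9, 77.1, 219.0]
eef_rot: [-3.141, -0.003, 1.356]
wrist_force: [-0.4, 1.0, -0.6]
finger_gap: 0.3
finger_force: 0.0
shift [-47.7 143.6  98.8] rot [-0.    -0.003 -0.004]
0.0 [-0.05  0.68  1.16 -0.    1.3   0.16]
1457 ((685.8687133789062, -11.000072479248047), (56.864681243896484, 30.48830223083496), 77.99118041992188) [685.62827659  -1.53273883  97.25186872]
```

View pics/w7.png

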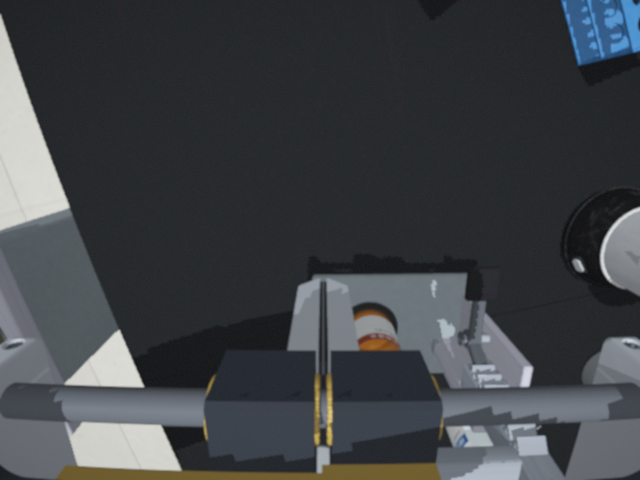

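The wrist view shows the thumb plate at (485,283), the bottle on its mark at (375,330), and a black-based device at (610,240) that may be near the body. Check that clearance.

Run:
```python
from h import *
for f in('topP','sideP','w2'):
    t=np.load(f+'.npy').reshape(-1,3)
    x=np.array([np.cos(1.36),np.sin(1.36)]);y=np.array([-x[1],x[0]])
    dx=(t[:,:2]-[689,0])@x;dy=(t[:,:2]-[689,0])@y
    m=(abs(dx)<60)&(dy<-30)&(dy>-180)&(t[:,2]>60)
    for b in range(-180,-30,15):
        k=m&(dy>=b)&(dy<b+15)
        if k.sum()>2: print(f,b,k.sum(),t[k,2].max().round(),dx[k].min().round(),dx[k].max().round())
```

```text
topP -180 207 173.0 -27.0 59.0
topP -165 246 172.0 -24.0 60.0
topP -150 361 184.0 -14.0 53.0
topP -135 17 167.0 8.0 35.0
sideP -180 126 173.0 -22.0 60.0
sideP -165 242 174.0 -18.0 60.0
sideP -150 357 183.0 -7.0 58.0
sideP -135 11 184.0 19.0 38.0
w2 -180 601 171.0 -27.0 60.0
w2 -165 1143 172.0 -24.0 60.0
w2 -150 2382 180.0 -12.0 52.0
w2 -135 5 130.0 35.0 37.0
```

47 mm clear. Move above the plate.

```bash
python3 -m creep '[[[-10,29,0],[0,0,0]],[[-20,58,10],[0,0,0]],[[-30,87,30],[0,0,0]],[[-40,116,60],[0,0,0]],[[-48,144,90],[0,0,0]]]'
python3 -m creep '[[[0,0,0],[0,0,0]],[[0,0,0],[0,0,0]]]'
python3 go.py 689.1 0.8 118.8 0 1.36 0 1
```

```text
clock: 17.75
eef_pos: [690.1, 0.5, 130.8]
eef_rot: [3.139, -0.004, 1.352]
wrist_force: [0.1, -0.7, 0.7]
finger_gap: 0.5
finger_force: 0.0
clock: 17.95
eef_pos: [688.9, 1.2, 130.7]
eef_rot: [3.141, -0.003, 1.353]
wrist_force: [-1.0, 0.3, 0.4]
finger_gap: 0.5
finger_force: 0.0
shift [-0.5  0.2 30.7] rot [ 0.    -0.003 -0.007]
0.0 [-0.05  0.7   1.18 -0.    1.26  0.16]
```

```bash
python3 -m creep '[[[0,0,15],[0,0,0]],[[0,0,30],[0,0,0]],[[0,0,40],[0,0,0]],[[0,0,50],[0,0,0]],[[0,0,58],[0,0,0]]]'
python3 -m creep '[[[0,0,0],[0,0,0]],[[0,0,0],[0,0,0]],[[0,0,0],[0,0,0]],[[0,0,0],[0,0,0]],[[0,0,0],[0,0,0]]]'
python3 -m creep '[[[0,0,0],[0,0,0]],[[0,0,0],[0,0,0]],[[0,0,0],[0,0,0]],[[0,0,0],[0,0,0]],[[0,0,0],[0,0,0]]]'
cat > c2.py <<'E'
from h import *
for n in('side','top','wrist'):
    im,d,P,W=shot(n);Q=P.reshape(-1,3)
    q=Q[(np.hypot(Q[:,0]-582,Q[:,1]+69)<20)&(Q[:,2]>146)];print(n,'arm top over mark',len(q),np.median(q[:,2]) if len(q) else '')
    q=Q[(np.hypot(Q[:,0]-670,Q[:,1]+88)<20)&(Q[:,2]>180)&(Q[:,2]<310)];print('grip top',len(q),np.percentile(q[:,2],80) if len(q) else '')
    q=Q[(np.hypot(Q[:,0]-582,Q[:,1]+69)<40)&(Q[:,2]>25)&(Q[:,2]<95)];print('body',len(q),np.median(q,0) if len(q) else '')
E
python3 c2.py
```

```text
clock: 18.45
eef_pos: [689.4, 1.2, 72.1]
eef_rot: [3.14, -0.003, 1.356]
wrist_force: [-0.3, -0.9, 2.7]
finger_gap: 0.4
finger_force: 1.0
clock: 18.95
eef_pos: [689.7, 1.2, 73.2]
eef_rot: [3.14, -0.003, 1.356]
wrist_force: [-0.6, 3.2, 1.8]
finger_gap: 0.4
finger_force: 1.2
clock: 19.45
eef_pos: [689.7, 1.2, 72.9]
eef_rot: [3.14, -0.003, 1.356]
wrist_force: [-0.4, 1.8, 1.6]
finger_gap: 0.1
finger_force: 1.3
side arm top over mark 100 163.10787304742706
grip top 38 237.67620069941904
body 355 [578.62587302 -45.49376059  61.46720054]
top arm top over mark 226 165.2776238674786
grip top 200 250.25255935945768
body 90 [558.18312855 -73.51097847  79.53606807]
wrist arm top over mark 0 
grip top 0 
body 2689 [595.27754805 -45.92551107  54.01909604]
```

The arm's upper side is at 165, which is joint 0.034, so it rests on the cap. Let the pawl return and withdraw.

```bash
python3 -m creep '[[[0,0,-8],[0,0,0]],[[0,0,-16],[0,0,0]],[[0,0,-24],[0,0,0]],[[0,0,-40],[0,0,0]],[[0,0,-70],[0,0,0]]]'
python3 -m creep '[[[10,-20,-40],[0,0,0]],[[20,-60,-60],[0,0,0]],[[30,-100,-60],[0,0,0]],[[40,-140,-60],[0,0,0]],[[40,-140,-60],[0,0,0]]]'
python3 -m creep '[[[0,0,0],[0,0,0]],[[0,0,0],[0,0,0]],[[0,0,0],[0,0,0]]]'
python3 c2.py
python3 - <<'E'
from h import *
from scipy.optimize import least_squares
im,d,P,W=shot('wrist','w8.png');Q=P.reshape(-1,3)
q=Q[(np.hypot(Q[:,0]-689,Q[:,1])<12)&(Q[:,2]>50)&(Q[:,2]<130)];print('thumb',len(q),np.median(q,0))
im,d,P,W=shot('side');Q=P.reshape(-1,3)
q=Q[(np.hypot(Q[:,0]-582,Q[:,1]+69)<45)&(Q[:,2]>30)&(Q[:,2]<95)]
s=least_squares(lambda c:np.hypot(q[:,0]-c[0],q[:,1]-c[1])-27,[582,-69],loss='soft_l1');print('side body',s.x,np.abs(s.fun).mean())
im=cv2.imread('pics/w8.png')
shot('side','s8.png');a=cv2.imread('pics/s8.png')[180:300,230:380];cv2.imwrite('pics/s8c.png',np.hstack([cv2.resize(im,(400,300)),cv2.resize(a,(375,300))]))
E
```

```text
clock: 20.1
eef_pos: [688.7, 0.7, 142.5]
eef_rot: [-3.14, -0.002, 1.356]
wrist_force: [-0.3, 0.1, 0.5]
finger_gap: 0.1
finger_force: 0.0
clock: 20.6
eef_pos: [558.1, 71.3, 204.4]
eef_rot: [3.14, -0.003, 1.358]
wrist_force: [0.3, -0.6, 0.5]
finger_gap: 0.6
finger_force: 0.0
clock: 20.9
eef_pos: [561.9, 69.1, 202.8]
eef_rot: [3.14, -0.003, 1.355]
wrist_force: [0.1, 0.3, -0.2]
finger_gap: 0.5
finger_force: 0.0
side arm top over mark 13 157.84771862291666
grip top 63 205.54340235936465
body 356 [578.63700445 -45.84417598  61.42037161]
top arm top over mark 201 164.58428599201375
grip top 198 250.27368045857332
body 106 [559.77912225 -67.38141192  80.36482432]
wrist arm top over mark 0 
grip top 2128 207.86691360928657
body 1295 [588.68807292 -43.27252624  62.6747732 ]
thumb 584 [6.89026921e+02 2.06900529e-01 9.25038677e+01]
side body [582.55926542 -67.78694083] 2.511806494132198
```

View pics/s8c.png

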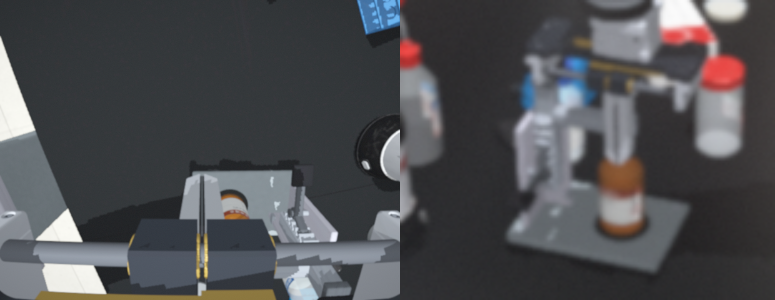

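The bottle stands upright on the mark with the arm down on its cap. The thumb plate is back at 92.5, so the pawl is on a tooth's ramp at about 0.08 rad, and the gripper is clear of everything.

```bash
python3 -c "from cell import manip;print(manip.sign_off())"
```

```text
the job is handed in; nothing more can be done
None
```

I handed the job in at about 21 s: the bottle stands upright within about 1 mm of the mark's centre, the arm rests on its cap at about 0.034 m, the pawl has sprung back and the robot is clear; the judge's verdict was not shown.

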